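# Set a graver on the oilstone at the gauge's mark and hold it

### The arm

A 6-joint arm with a two-finger parallel gripper is mounted at the origin on the work surface. World frame = base frame: x ahead of the robot, y to its left, z up, the work surface at z = 0. Lengths are in m, angles in degrees, forces in N, time in s.
With the tool pointing down it reaches from about 0.275 to 0.975 m from the base axis. Payload 8.4 kg.
Tool frame: the origin (TCP) lies at the very end of the fingers, on their centre line; the grasp point (between the pads) lies r.grasp_offset behind it (r.grasp_offset is the distance from the TCP to the grasp point, in m); y points along the fingers, x is the direction in which the jaws open and shut, and the axes are right-handed (so a half turn about y gives the same grasp; the last joint's range is limited). The gripper opens to 92 mm and grips with 3 to 60 N. Pads are 20 mm wide; open, the fingers measure 128 mm over their backs; the gripper's body (75 mm by 189 mm) begins 69 mm behind the grasp point.
Start: joints at [-70.783, 20.225, 93.587, -0, 66.188, -0.138], TCP at [0.207, -0.59, 0.215] pointing down, gripper open.
Joint ranges: [-150.9, 150.9], [-52.94, 120.26], [3.33, 152.33], [-74.26, 254.26], [0, 154.13], [-172.89, 172.89]. Speed limits (degrees/s): [127.2, 127.2, 159.86, 180, 180, 180].

### API

Orientations are given as [roll, pitch, yaw] about the fixed x, y, z axes, in that order (R = Rz(yaw) Ry(pitch) Rx(roll)).
In Python, from station import r, eyes gives the robot as it stands. The module is installed in compiled form; this text tells all that it offers.
- The arm moves only by the tool jog_arm, never from a script. Its argument "deltas" is one flat list of numbers, 7 for each row, row after row: the shift along the world's x, y, z as a fraction of full scale, then the turn, a rotation vector about the world's x, y, z as a fraction of full scale, then the opening in per cent of the stroke, from 0 (shut) to 100 (fully open). In form: [tx, ty, tz, rx, ry, rz, grip, tx, ty, tz, rx, ry, rz, grip, ...]. A call has exactly 10 rows; each row shifts and turns the commanded pose from where the row before left it; what a row does not reach is not made up. Full scale, the value 1, is 2.5 cm for a shift and 45 degrees for a turn. A row lasts 1/8 s, in which the tool goes at most 62.5 mm and 10.7 degrees, less where a joint would pass 70% of its speed; a pose out of reach is approached as far as the arm can. A call with a number of a shift or a turn outside -1 to 1 is refused whole. A call with a gripper value outside its range is refused whole. The fingers move at their own pace and stop on an object; "grip_force" is the grip in N (left out, the last holds). Time passes only in rows, so rows that do not move let the fingers close, or fill a call up. It gives the time, the measured TCP pose, the force and the opening at its end, in the units of the state.
- r.observe(): the state, without advancing time (a new reading comes with each control period).
- eyes.get_image(name): name is "scene" or "side" or "wrist"; returns (picture, depth): 400x640x3 uint8, red, green, blue; 400x640 float32, m along the optical axis (not along the pixel's ray), 0 where there is no reading.
- eyes.calibration(name): a dict with "fovy" (degrees; the focal length in pixels is half the picture's height over the tangent of half this angle, whatever the lens; pixels are square), "cx", "cy" (the principal point, pixels), "R" (3x3) and "t" (3): a world point X has camera coordinates R X + t; the wrist camera has in their place "tool_from_camera" (4x4, takes a point from camera to tool coordinates, whose origin is the TCP and whose axes are the tool frame's). Camera axes: x right, y down, z forward; pixel columns grow to the right and rows downward; lengths in m; the calibration is good to about 2 mm. A picture is of the moment at which its call begins: read the wrist's pose just before it. calibration takes no time and is no camera call.
- r.job_done(): hands the job in, once; it reports no verdict.
The state is a dict: "t": time; "joint_positions": joint angles; "qvel": joint speeds; "tau": joint torques, N m; "tcp_pos": TCP position; "ee_rot": TCP orientation; "wrist_force": force on the tool from outside, world axes, zero at the start; "wrist_torque": the same for the moment, N m; "gripper_width": finger opening in m.
Only numpy, scipy, OpenCV 4.12 (cv2) and the standard library are available. Lean on these libraries where they do the work, as an engineer would, in place of code of your own. Each camera call takes 0.05 s, during which the arm holds its last target. There are 200 camera calls.

### The job

Get the graver ready for sharpening: swing the clear cover of the oilstone case open and ease it all the way back onto its stop without letting it drop, then take the graver holder from its cradle. Rest the graver's point on the worn stone with light pressure, holder in line with the stone's length and the dial upright, rock it on its point until the gauge's swinging pointer settles on the index mark, and finish while still holding it there; leave the other things on the bench where they are.

Things in the scene. Friction and masses are not known exactly. Their poses are not given: they have to be found in the camera images.
- case: wooden tray that carries the oilstone, 190 mm long (its y) by 80 mm wide (its x), 22 mm high, fixed to the bench. Origin: centre of its underside; z up; the clear cover's hinge runs along its +x edge, the cover's handle is on the -x side (towards the robot)
- lid (a joint): angle of the clear cover of the stone case, 0 = shut, 2.0 rad = fully open, leaning back on its stop. The cover is an upturned box 80 x 190 x 30 mm, 160 g; the hinge is free-moving: left alone it falls shut below about 1.1 rad and falls open beyond
- lid_hinge (a point): middle of the cover's hinge line, 40 mm in x and 22 mm in z from the case's origin (case frame); the hinge line runs along the case's y
- lid_handle (a point): middle of the cover's handle, a round bar 11 mm in diameter and 70 mm long parallel to the hinge (52 mm free between its two stand-offs), 35 mm out from the cover's front wall. With the cover shut it lies 38 mm above the bench, 115 mm in front of the hinge line (towards the case's -x) and 16 mm above it; it circles about the hinge, first up, then over to +x
- stone: grey oilstone seated in the case, 150 mm long (y) by 50 mm wide (x), 22 mm thick at its ends, origin at the centre of its underside, 14 mm above the bench; its axes are the case's. Its top, 36 mm above the bench at the ends, is worn hollow and uneven: up to 3 mm lower towards the middle. It stands 14 mm proud of the tray's rim
- cradle: beech stand for the holder, 70 x 110 mm, 55 mm high, fixed: two notched posts 34 mm to either side of its centre along y, 36 mm wide in x, notch floors 45 mm above the bench, notches 16 mm wide and 10 mm deep. Origin: centre of its underside
- holder: graver-sharpening holder, 224 mm long, 245 g in all: aluminium bar 14 x 14 mm along its y with a grip block in the middle, a steel graver 4 mm thick out of the +y end, and at the -y end a round pendulum angle gauge 84 mm in diameter and 16 mm thick, whose dial looks to +x. Origin: middle of the bar's underside, below the grip; z up when it lies level in the cradle. The gauge's centre is at y = -90, z = 22 mm; the balance point is about 23 mm behind the grip
- holder_grip (a point): middle of the holder's knurled grip block, 16 mm wide (x), 36 mm long (y), from the bar's underside to 30 mm above it; the point is 19 mm above the holder's origin. Pinch across the 16 mm
- graver_tip (a point): point of the graver, at y = 92, z = 7 mm in the holder's frame, rounded to 2 mm radius
- pointer (a joint): reading of the gauge's free-swinging pointer against the dial, rad: 0 with the holder level, growing as the graver's point is tipped down below the gauge end (0.3 = point end 0.3 rad down); it always hangs plumb, so it reads the holder's slope. It swings about 3 times a second and settles in about 1 s
- index (a joint): where the index mark is set round the dial, in the same sense and zero as the pointer (rad, 0.30 to 0.55); it does not move by itself
- pointer_tip (a point): upper end of the thin dark pointer, 34 mm above the gauge's axis when it hangs plumb, on the face of the dial
- index_mark (a point): the point on the dial, also 34 mm from the gauge's axis, under the steel index mark: a lug clamped over the dial's black rim, standing 5 mm out, with a short finger inwards. When pointer_tip meets it the holder has the wanted slope
- dome: clear dust dome with a knob on a round wooden base, 104 mm across, 94 mm high; stays where it is
- tray: blue-green tray of small compartments, 130 x 200 x 22 mm; stays where it is
- loupe: black eye loupe, 38 mm across, 30 mm high; stays where it is
- movement: watch movement in a round black holder, 38 mm across, 15 mm high; stays where it is
- screwdriver: small screwdriver lying on the bench, 130 mm long; stays where it is
- tweezers: steel tweezers lying on the bench, 130 mm long; stay where they are
- oil_jar: small amber oil jar with a black cap, 36 mm across, 34 mm high; stays where it is
Things that resemble listed ones, but are neither listed nor needed, are in the scene too. Several things have the shape of the holder; the one meant has the colours described above.

How it is judged (in metres and radians):
On the way, in this order (a step that is already met when the one before it is completed fails the run):
1. the clear cover is fully open, at rest on its stop (value of joint lid above 1.93 rad and velocity of joint lid below 0.2 rad/s), for 0.2 s.
2. the holder is lifted clear of its cradle in the gripper (z of holder in the frame of cradle above 0.06 m and contact force between holder and cradle below 0.05 N and contact force between the fingers and holder above 1 N), for 0.2 s.
At the end, for the whole second after the job is handed in: Ends holding: cover on its stop (over 1.93 rad); holder in the fingers, off cradle, case and cover; its point on the stone's top with 0.2 to 20 N; in line with the stone within 0.25 rad, dial upright within 0.15 rad; pointer at rest, its tip within 2.5 mm (about 4 degrees) of the index mark (value of joint lid above 1.93 rad and distance between pointer_tip and index_mark below 0.0025 m and velocity of joint pointer between -0.3 and 0.3 rad/s and contact force between holder and stone between 0.2 and 20 N and z of graver_tip in the frame of stone between 0.016 and 0.026 m and x of graver_tip in the frame of stone between -0.025 and 0.025 m and y of graver_tip in the frame of stone between -0.075 and 0.075 m and angle between the x axis of holder and the x axis of stone, either way round below 0.25 rad and angle between holder's own x axis and vertical between 1.42 and 1.72 rad and contact force between the fingers and holder above 2 N and contact force between holder and case below 0.05 N and contact force between holder and cradle below 0.05 N and linear speed of holder below 0.02 m/s); the arm keeps its last pose, push and grip.
It fails at once if the cover is flung or dropped (turning faster than 3.5 rad/s) (velocity of joint lid above 3.5 rad/s or velocity of joint lid below -3.5 rad/s).
It fails at once if the graver's point is jammed into the stone (over 35 N) (contact force between holder and stone above 35 N).
It fails at once if another thing on the bench is pushed more than 25 mm (distance of any of dome, tray, loupe, movement, screwdriver, tweezers, oil_jar from where it was at the start of the episode above 0.025 m).
It also fails if it takes over 58 s, if anything falls off the work surface, if the arm or the gripper's body presses on something with over 40 N, if the wrist force passes 120 N, or if a joint passes its speed limit or range.

## Working session

There is one attempt and no reset: what is moved stays moved. The work goes in short steps, Python scripts to look and compute and a tool call to move; the robot and the scene stay as the last step left them, time stands still between calls to the robot, and variables do not carry over. Pictures are saved under pics/ and viewed, about 8 in all and at most 12, crops included, and the job is handed in when it is done.

Besides the shell and the picture viewer there is one more tool, called after "Request:" as name(argument=value, ...), one argument or row to a line, values as JSON. jog_arm: Moves the arm, as the interface text tells. Shift numbers are shares of 2.5 cm and turn numbers shares of 45 degrees, none past 1 either way. Its arguments: {"type":"object","properties":{"deltas":{"type":"array","items":{"type":"number"}},"grip_force":{"type":"number"}},"required":["deltas"]}

```bash
mkdir -p pics
cat > h.py <<'E'
import numpy as np,cv2
from station import r,eyes
from scipy.spatial.transform import Rotation as Ro
def K(n):
    c=eyes.calibration(n); f=200/np.tan(np.radians(c['fovy'])/2); return c,f
def pose(n):
    c,f=K(n)
    if n=='wrist':
        s=r.observe(); T=np.eye(4); T[:3,:3]=Ro.from_euler('xyz',s['ee_rot'],degrees=True).as_matrix(); T[:3,3]=s['tcp_pos']
        return T@np.array(c['tool_from_camera']),c,f
    T=np.eye(4); R=np.array(c['R']); T[:3,:3]=R.T; T[:3,3]=-R.T@np.array(c['t']); return T,c,f
def grab(n,name=None):
    P=pose(n); im,d=eyes.get_image(n)
    if name: cv2.imwrite(f'pics/{name}.png',im[:,:,::-1]); np.savez(f'pics/{name}.npz',im=im,d=d,T=P[0],f=P[2],c=[P[1]['cx'],P[1]['cy']])
    return im,d,P
def load(name):
    z=np.load(f'pics/{name}.npz'); return z['im'],z['d'],z['T'],float(z['f']),z['c']
def cloud(d,T,f,c):
    v,u=np.mgrid[:400,:640]; p=np.stack([(u-c[0])/f*d,(v-c[1])/f*d,d],-1); return p@T[:3,:3].T+T[:3,3]
def ray(u,v,z,T,f,c):
    k=T[:3,:3]@np.array([(u-c[0])/f,(v-c[1])/f,1]); return T[:3,3]+k*(z-T[2,3])/k[2]
E
python3 - <<'E'
from h import *
for n in ('scene','side'):
    im,d,P=grab(n,n+'0'); print(n,P[0].round(3).tolist(),P[2])
a=[cv2.imread(f'pics/{n}0.png') for n in('scene','side')]
print(r.observe(), r.grasp_offset, eyes.calibration('wrist'))
E
```

```text
scene [[0.851, 0.42, -0.316, 0.904], [0.525, -0.691, 0.498, -0.624], [-0.009, -0.589, -0.808, 1.079], [0.0, 0.0, 0.0, 1.0]] 411.92525437414145
side [[0.967, -0.16, 0.197, 0.327], [-0.253, -0.576, 0.777, -0.761], [-0.011, -0.802, -0.597, 0.687], [0.0, 0.0, 0.0, 1.0]] 369.0589368401505
{'t': 0.1, 'joint_positions': array([-7.07835034e+01,  2.02588720e+01,  9.36225472e+01,  1.53164379e-03,
        6.61887272e+01, -1.37429583e-01]), 'qvel': array([-0.03075989, -0.09115659, -0.15055833,  0.05754666,  0.03385016,
       -0.07564274]), 'tau': array([ 2.17514054e-03, -5.94902694e+01, -3.34930515e+01,  7.00439885e-02,
        1.85656728e-02, -3.22499045e-05]), 'tcp_pos': array([ 0.2069944 , -0.58927229,  0.21395185]), 'ee_rot': array([-8.99984312e+01,  7.01428094e-02, -7.06466921e+01]), 'wrist_force': array([ 0.55520322, -0.28118966, -0.41977958]), 'wrist_torque': array([ 0.01486881, -0.01620079,  0.02488867]), 'gripper_width': 0.09171546349806728} 0.0187 {'fovy': 63.025156907294075, 'cx': 320.6912232128802, 'cy': 199.91005508898445, 'tool_from_camera': array([[ 9.99999024e-01, -8.72547955e-04,  1.09078936e-03,
        -7.18457212e-04],
       [-1.27248857e-03, -2.46961528e-01,  9.69024450e-01,
        -1.69791871e-01],
       [-5.76137297e-04, -9.69024893e-01, -2.46962397e-01,
         6.97766008e-02],
       [ 0.00000000e+00,  0.00000000e+00,  0.00000000e+00,
         1.00000000e+00]])}
```

View pics/scene0.png

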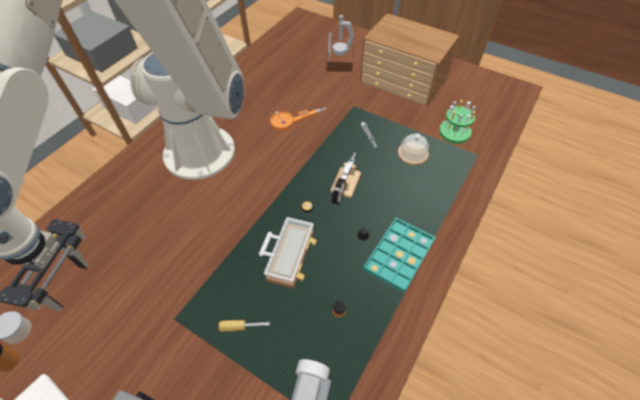

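View pics/side0.png

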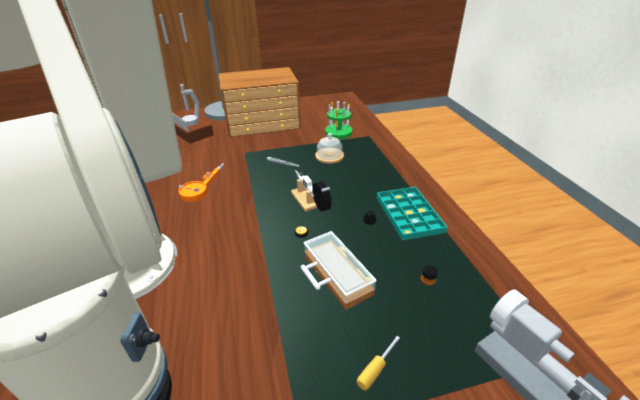

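The scene picture shows the case at about (290,250) with its white handle bar at (268,245), and the cradle with the holder at (345,182). The side view shows the same handle at (311,277) and the holder at (312,190). Next I'll build a top-down height map.

Run:
```python
from h import *
# orthophoto of both, x 0.25..0.8 , y -0.45..0.35 ; 1.25mm/px -> zoom
outs=[]
for n in('scene0','side0'):
    im,d,T,f,c=load(n); p=cloud(d,T,f,c); ok=(d>0)
    print(n,'rays', [ray(u,v,.038,T,f,c).round(3).tolist() for u,v in ([(277,234),(263,255)] if n=='scene0' else [(303,268),(318,287)])])
    x0,x1,y0,y1=.35,.75,-.35,.25 
    ys,xs=np.mgrid[0:600,0:400]; X=x1-(ys/600)*(x1-x0); 
    # sample plane z=0.04
    Y,Xg=np.meshgrid(np.linspace(y1,y0,600),np.linspace(x1,x0,400)); W=np.stack([Xg,Y,np.full_like(Y,.04)],-1)
    q=(W-T[:3,3])@T[:3,:3]; mu=(q[...,0]/q[...,2]*f+c[0]).astype('f4'); mv=(q[...,1]/q[...,2]*f+c[1]).astype('f4')
    o=cv2.remap(im,mu,mv,cv2.INTER_LINEAR)[:,:,::-1].copy()
    for i in range(0,600,50): cv2.putText(o,f'{y1-i/1000:.2f}',(i,10),0,.35,(0,255,255)); cv2.line(o,(i,0),(i,400),(90,90,90),1)
    for j in range(0,400,50): cv2.putText(o,f'{x1-j/1000:.2f}',(0,j+10),0,.35,(0,255,255)); cv2.line(o,(0,j),(600,j),(90,90,90),1)
    cv2.imwrite(f'pics/o_{n}.png',o); outs.append(o[:300])
cv2.imwrite('pics/ortho.png',np.vstack(outs))
```

```text
scene0 rays [[0.453, -0.154, 0.038], [0.459, -0.232, 0.038]]
side0 rays [[0.433, -0.166, 0.038], [0.453, -0.231, 0.038]]
```

View pics/ortho.png

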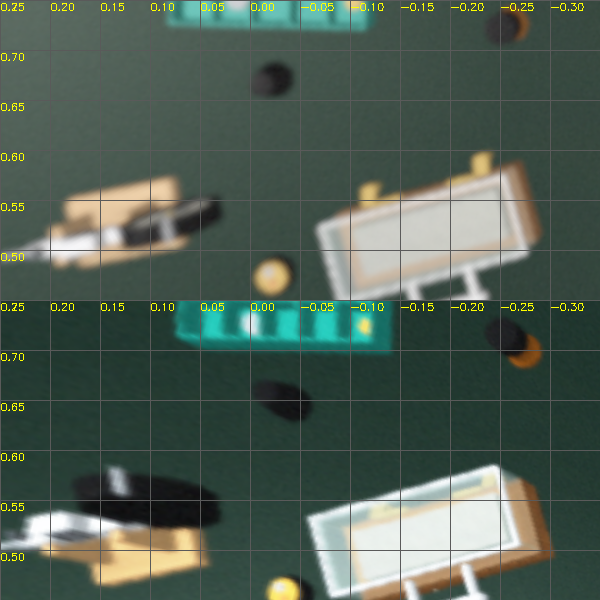

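The cover and holder are both at about +15° yaw. The handle centre is near (0.45,-0.195) and the case centre near (0.52,-0.175). I'll move above the handle for a close look.

Request:
jog_arm(
  deltas=[0.5, 0.9, 0.4, 0, 0, 0.1, 100, 0.5, 0.9, 0.4, 0, 0, 0.1, 100, 0.5, 0.9, 0.4, 0, 0, 0.1, 100, 0.5, 0.9, 0.4, 0, 0, 0.1, 100, 0.5, 0.9, 0.4, 0, 0, 0.1, 100, 0.5, 0.9, 0.4, 0, 0, 0.1, 80, 0.5, 0.9, 0.4, 0, 0, 0.1, 60, 0.5, 0.9, 0.4, 0, 0, 0.1, 50, 0.5, 0.9, 0.4, 0, 0, 0.1, 40, 0.5, 0.9, 0.4, 0, 0, 0.1, 26],
)

```text
t: 1.35
tcp_pos: [0.3323, -0.3638, 0.3146]
ee_rot: [-90.0, 0.0, -25.5]
wrist_force: [0.3, 0.1, -0.5]
gripper_width: 0.0436
```

Request:
jog_arm(
  deltas=[0.5, 0.9, 0.2, 0, 0, 0.1, 26, 0.5, 0.9, 0.2, 0, 0, 0.1, 26, 0.5, 0.9, 0.2, 0, 0, 0.1, 26, 0.5, 0.9, 0.2, 0, 0, 0.1, 26, 0.5, 0.9, 0.2, 0, 0, 0.1, 26, 0.5, 0.9, 0, 0, 0, 0.1, 26, 0.5, 0.9, 0, 0, 0, 0.1, 26, 0.5, 0.8, 0, 0, 0, 0.1, 26, 0.5, 0.6, 0, 0, 0, 0.1, 26, 0, 0, 0, 0, 0, 0, 26],
)

```text
t: 2.6
tcp_pos: [0.4449, -0.1714, 0.3393]
ee_rot: [-90.0, 0.0, 14.9]
wrist_force: [-0.6, 0.4, 0.2]
gripper_width: 0.024
```

Run:
```python
from h import *
im,d,P=grab('wrist','w1'); s=r.observe(); print(s['t'],s['tcp_pos'],s['ee_rot'],s['gripper_width'])
```

```text
2.65 [ 0.44443235 -0.17201433  0.33929228] [-8.99872805e+01  4.30308653e-02  1.48297282e+01] 0.023804906083280137
```

View pics/w1.png

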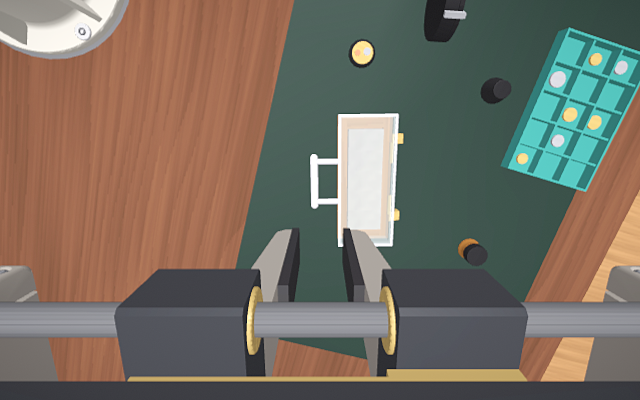

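The wrist view shows the handle bar from (314,155) to (314,208), the cover corners at (339,114), (398,114), (393,246) and (339,246), and the gauge edge at the top near (445,15).

Run:
```python
from h import *
im,d,T,f,c=load('w1')
m=(im.min(2)>200).astype('u1'); m[:,:300]=0;m[:,338:]=0;m[:150]=0;m[220:]=0
bar=m.copy(); bar[:,321:]=0; ys,xs=np.nonzero(bar); print('bar px',xs.mean(),ys.min(),ys.max())
a=ray(xs.mean(),ys.min(),.04,T,f,c); b=ray(xs.mean(),ys.max(),.04,T,f,c); print('bar',a,b,(a+b)/2,np.linalg.norm(a-b),np.degrees(np.arctan2(-(a-b)[0],(a-b)[1])))
for z,pts in((.052,[(339,114),(398,114),(393,246),(339,246)]),):
    q=np.array([ray(u,v,z,T,f,c) for u,v in pts]); print(q.round(4),np.linalg.norm(q-np.roll(q,-1,0),axis=1),q.mean(0))
p=cloud(d,T,f,c)
print(p[ys,xs].mean(0), np.median(p[150:210,360:370].reshape(-1,3),0))
```

```text
bar px 314.2758620689655 154 207
bar [ 0.43187135 -0.15655745  0.04      ] [ 0.45176698 -0.23282974  0.04      ] [ 0.44181916 -0.1946936   0.04      ] 0.07882447614479887 14.619829615318482
[[ 0.4505 -0.0943  0.052 ]
 [ 0.5278 -0.0738  0.052 ]
 [ 0.5806 -0.2579  0.052 ]
 [ 0.5023 -0.2788  0.052 ]] [0.07994366 0.19159446 0.08103404 0.19158019] [ 0.51530796 -0.17620554  0.052     ]
[ 0.4414199  -0.19272953  0.04541873] [ 0.50995569 -0.17181313  0.05175838]
```

Request:
jog_arm(
  deltas=[-0.1, -0.5, -1, 0, 0, 0, 26, 0, -0.4, -1, 0, 0, 0, 26, 0, 0, -1, 0, 0, 0, 26, 0, 0, -1, 0, 0, 0, 26, 0, 0, -1, 0, 0, 0, 26, 0, 0, -1, 0, 0, 0, 26, 0, 0, -1, 0, 0, 0, 26, 0, 0, -1, 0, 0, 0, 26, 0, 0, -1, 0, 0, 0, 26, 0, 0, 0, 0, 0, 0, 26],
  grip_force=8,
)

```text
t: 3.9
tcp_pos: [0.4403, -0.1948, 0.1132]
ee_rot: [-89.9, 0.2, 14.7]
wrist_force: [0.6, -0.2, 0.5]
gripper_width: 0.0238
```

Request:
jog_arm(
  deltas=[0, 0, -0.6, 0, 0, 0, 26, 0, 0, -0.6, 0, 0, 0, 26, 0, 0, -0.6, 0, 0, 0, 26, 0, 0, -0.6, 0, 0, 0, 26, 0, 0, -0.6, 0, 0, 0, 26, 0, 0, -0.6, 0, 0, 0, 26, 0, 0, -0.1, 0, 0, 0, 26, 0, 0, 0, 0, 0, 0, 0, 0, 0, 0, 0, 0, 0, 0, 0, 0, 0, 0, 0, 0, 0],
)

```text
t: 5.15
tcp_pos: [0.4407, -0.1949, 0.0223]
ee_rot: [-90.0, 0.1, 14.9]
wrist_force: [-6.2, -4.8, -0.2]
gripper_width: 0.0109
```

```bash
python3 -c "
import numpy as np
s=np.linspace(0,1,31)[0:]; th=np.radians(116.5)*(0.6*s+0.4*(3*s**2-2*s**3)); a=np.radians(172.1)-th
u=116.1*np.cos(a);z=116.1*np.sin(a)
X=u*.966/25;Y=u*.259/25;Z=z/25
P=np.stack([X,Y,Z],1);R=P[0]*0;c=P[0].copy();o=[]
for p in P[1:]:
  d=np.round(p-c,2);c+=d;o.append(d)
for k in range(0,30,10): print(', '.join('%g, %g, %g, 0, 0, 0, 0'%tuple(x) for x in o[k:k+10]))
"
```

```text
0.03, 0.01, 0.2, 0, 0, 0, 0, 0.05, 0.01, 0.22, 0, 0, 0, 0, 0.06, 0.02, 0.24, 0, 0, 0, 0, 0.07, 0.02, 0.25, 0, 0, 0, 0, 0.1, 0.02, 0.27, 0, 0, 0, 0, 0.13, 0.04, 0.27, 0, 0, 0, 0, 0.14, 0.04, 0.28, 0, 0, 0, 0, 0.18, 0.04, 0.28, 0, 0, 0, 0, 0.19, 0.06, 0.27, 0, 0, 0, 0, 0.23, 0.06, 0.27, 0, 0, 0, 0
0.25, 0.06, 0.25, 0, 0, 0, 0, 0.27, 0.08, 0.23, 0, 0, 0, 0, 0.29, 0.07, 0.22, 0, 0, 0, 0, 0.31, 0.09, 0.19, 0, 0, 0, 0, 0.33, 0.09, 0.17, 0, 0, 0, 0, 0.34, 0.09, 0.14, 0, 0, 0, 0, 0.35, 0.09, 0.11, 0, 0, 0, 0, 0.35, 0.09, 0.08, 0, 0, 0, 0, 0.35, 0.1, 0.04, 0, 0, 0, 0, 0.35, 0.09, 0.03, 0, 0, 0, 0
0.34, 0.09, -0.01, 0, 0, 0, 0, 0.33, 0.09, -0.03, 0, 0, 0, 0, 0.31, 0.08, -0.06, 0, 0, 0, 0, 0.3, 0.08, -0.07, 0, 0, 0, 0, 0.28, 0.08, -0.1, 0, 0, 0, 0, 0.25, 0.07, -0.1, 0, 0, 0, 0, 0.24, 0.06, -0.11, 0, 0, 0, 0, 0.21, 0.06, -0.11, 0, 0, 0, 0, 0.19, 0.05, -0.12, 0, 0, 0, 0, 0.16, 0.04, -0.11, 0, 0, 0, 0
```

Request:
jog_arm(
  deltas=[0.03, 0.01, 0.2, 0, 0, 0, 0, 0.05, 0.01, 0.22, 0, 0, 0, 0, 0.06, 0.02, 0.24, 0, 0, 0, 0, 0.07, 0.02, 0.25, 0, 0, 0, 0, 0.1, 0.02, 0.27, 0, 0, 0, 0, 0.13, 0.04, 0.27, 0, 0, 0, 0, 0.14, 0.04, 0.28, 0, 0, 0, 0, 0.18, 0.04, 0.28, 0, 0, 0, 0, 0.19, 0.06, 0.27, 0, 0, 0, 0, 0.23, 0.06, 0.27, 0, 0, 0, 0],
)

```text
t: 6.4
tcp_pos: [0.4684, -0.1873, 0.0865]
ee_rot: [-90.0, 0.3, 14.9]
wrist_force: [-14.8, -6.6, 12.7]
gripper_width: 0.0106
```

Request:
jog_arm(
  deltas=[0.25, 0.06, 0.25, 0, 0, 0, 0, 0.27, 0.08, 0.23, 0, 0, 0, 0, 0.29, 0.07, 0.22, 0, 0, 0, 0, 0.31, 0.09, 0.19, 0, 0, 0, 0, 0.33, 0.09, 0.17, 0, 0, 0, 0, 0.34, 0.09, 0.14, 0, 0, 0, 0, 0.35, 0.09, 0.11, 0, 0, 0, 0, 0.35, 0.09, 0.08, 0, 0, 0, 0, 0.35, 0.1, 0.04, 0, 0, 0, 0, 0.35, 0.09, 0.03, 0, 0, 0, 0],
)

```text
t: 7.65
tcp_pos: [0.552, -0.1653, 0.1222]
ee_rot: [-90.0, 0.0, 14.9]
wrist_force: [-1.0, 3.1, -0.8]
gripper_width: 0.0106
```

Request:
jog_arm(
  deltas=[0.34, 0.09, -0.01, 0, 0, 0, 0, 0.33, 0.09, -0.03, 0, 0, 0, 0, 0.31, 0.08, -0.06, 0, 0, 0, 0, 0.3, 0.08, -0.07, 0, 0, 0, 0, 0.28, 0.08, -0.1, 0, 0, 0, 0, 0.25, 0.07, -0.1, 0, 0, 0, 0, 0.24, 0.06, -0.11, 0, 0, 0, 0, 0.21, 0.06, -0.11, 0, 0, 0, 0, 0.19, 0.05, -0.12, 0, 0, 0, 0, 0.16, 0.04, -0.11, 0, 0, 0, 0],
)

```text
t: 8.9
tcp_pos: [0.6136, -0.1486, 0.1017]
ee_rot: [-89.9, 0.4, 14.9]
wrist_force: [-15.3, -4.5, 13.7]
gripper_width: 0.013
```

Run:
```python
from h import *
s=r.observe(); p=s['tcp_pos']; print(s['t'],p,s['wrist_force'],s['gripper_width'])
d=p[:2]-[.5539,-.1658]; u=d@[.966,.259]; z=p[2]+.0187-.022; print('rel',u,z,'lid',np.radians(172.1)-np.arctan2(z,u))
```

```text
8.9 [ 0.61357375 -0.14862145  0.1016902 ] [-15.30828529  -4.52637892  13.72757059] 0.013019708392827284
rel 0.06209408142060231 0.09839020095506007 lid 1.995889313165478
```

The cover is at about 2.0 rad on its stop. I'll release it, lift straight up, and go above the cradle.

Request:
jog_arm(
  deltas=[0, 0, 0, 0, 0, 0, 14, 0, 0, 0, 0, 0, 0, 20, 0, 0, 0, 0, 0, 0, 26, 0, 0, 0, 0, 0, 0, 26, 0, 0, 0.5, 0, 0, 0, 26, 0, 0, 0.8, 0, 0, 0, 26, 0, 0, 1, 0, 0, 0, 26, 0, 0, 1, 0, 0, 0, 26, -0.3, 0.8, 1, 0, 0, 0, 30, -0.4, 0.9, 1, 0, 0, 0, 40],
)

```text
t: 10.15
tcp_pos: [0.5994, -0.1052, 0.2369]
ee_rot: [-90.0, -0.1, 14.8]
wrist_force: [0.3, 0.6, -0.8]
gripper_width: 0.0352
```

Request:
jog_arm(
  deltas=[-0.5, 1, 0.8, 0, 0, 0, 50, -0.5, 1, 0.8, 0, 0, 0, 50, -0.5, 1, 0.8, 0, 0, 0, 50, -0.5, 1, 0.8, 0, 0, 0, 50, -0.5, 1, 0.8, 0, 0, 0, 50, -0.4, 1, 0.4, 0, 0, 0, 50, -0.3, 1, 0, 0, 0, 0, 50, -0.2, 1, 0, 0, 0, 0, 50, -0.1, 0.7, 0, 0, 0, 0, 50, 0, 0, 0, 0, 0, 0, 50],
)

```text
t: 11.4
tcp_pos: [0.5116, 0.1128, 0.3452]
ee_rot: [-90.0, -0.1, 14.9]
wrist_force: [0.6, -0.7, 0.5]
gripper_width: 0.0459
```

Run:
```python
from h import *
im,d,P=grab('wrist','w2'); s=r.observe(); print(s['t'],s['tcp_pos'],s['ee_rot'],s['gripper_width'])
i2,_,_=grab('scene','s2')
a=cv2.resize(im[0:300,150:550],None,fx=2,fy=2,interpolation=cv2.INTER_CUBIC)
b=cv2.resize(i2[140:310,240:400],(564,600))
cv2.imwrite('pics/v2.png',a[:,:,::-1]);cv2.imwrite('pics/v2b.png',b[:,:,::-1])
```

```text
11.45 [0.51171927 0.11211447 0.34488793] [-9.00230388e+01 -3.75168625e-02  1.49153241e+01] 0.04592209687764482
```

View pics/v2.png

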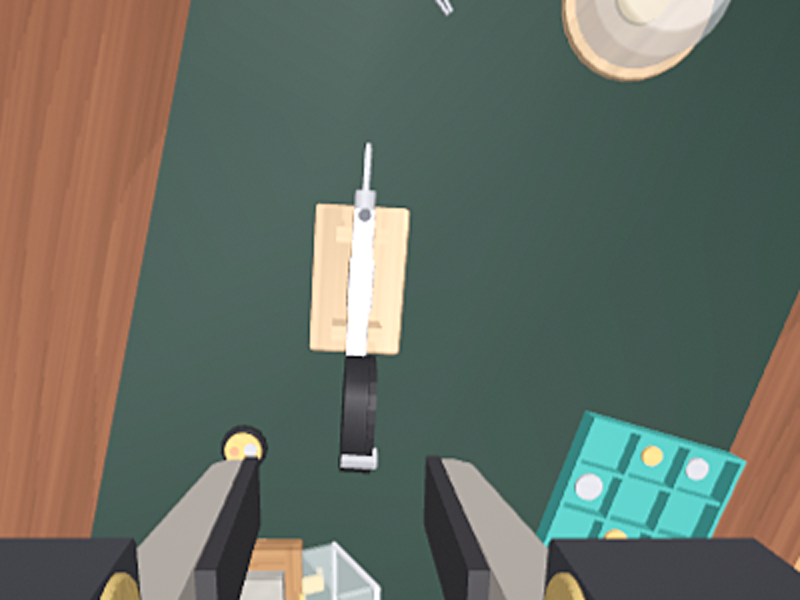

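The wrist crop (2×, offset 150) shows the graver tip at (368,145), the white bar from (365,215) to (355,355), the gauge at (358,405) and the bright lug at (358,460). The opened cover is visible at the bottom.

Run:
```python
from h import *
im,d,T,f,c=load('w2'); print('cam',T[:3,3].round(3))
p=cloud(d,T,f,c)
tip=ray(150+368/2,145/2,.052,T,f,c); print('tip',tip, p[74,334])
q=np.array([ray(150+u/2,v/2,z,T,f,c) for u,v,z in [(365,215,.059),(355,353,.059)]]); print(q)
dd=q[0]-q[1]; print('bar len',np.linalg.norm(dd),'yaw',np.degrees(np.arctan2(-dd[0],dd[1])))
cr=np.array([ray(150+u/2,v/2,.012,T,f,c) for u,v in [(318,204),(410,209),(399,354),(310,349)]]); print(cr.round(4),cr.mean(0),np.linalg.norm(cr-np.roll(cr,-1,0),axis=1)); print('cradle edge z',p[108:170:10,200-42],)
dd=cr[0]+cr[1]-cr[2]-cr[3]; print('cr yaw',np.degrees(np.arctan2(-dd[0],dd[1])))
yw=np.radians(14);
# heights of points along bar col
for v in range(80,240,6):
    row=p[v,325:340]; print(v,[ '%.3f'%x for x in row[::3,2]],end=' ')
```

```text
cam [0.494 0.181 0.515]
tip [0.49711088 0.23979929 0.052     ] [0.4975854  0.23758228 0.05529381]
[[0.50691554 0.19580479 0.059     ]
 [0.52510463 0.10327177 0.059     ]]
bar len 0.09430377726877126 yaw 11.12076865464839
[[0.4726 0.196  0.012 ]
 [0.5393 0.2101 0.012 ]
 [0.5618 0.1034 0.012 ]
 [0.4936 0.0893 0.012 ]] [0.51682341 0.14969174 0.012     ] [0.06817653 0.1090276  0.06964906 0.10868465]
cradle edge z [[ 2.52809678e-01  1.28875625e-01  2.52831658e-04]
 [ 2.54346877e-01  1.14042694e-01 -8.02544523e-04]
 [ 2.56815643e-01  9.92363464e-02  8.17946462e-05]
 [ 2.58703870e-01  8.40098824e-02 -3.58121150e-04]
 [ 2.60700500e-01  6.85636345e-02 -6.36081304e-04]
 [ 2.63006999e-01  5.30185065e-02 -2.99651334e-04]
 [ 2.65234195e-01  3.71857815e-02 -2.09978574e-04]]
cr yaw 11.500228675931492
80 ['-0.001', '-0.000', '-0.001', '0.054', '0.000'] 86 ['-0.001', '0.001', '0.001', '0.052', '0.001'] 92 ['-0.000', '-0.001', '0.050', '-0.001', '0.000'] 98 ['0.001', '0.056', '0.059', '0.515', '0.053'] 104 ['0.013', '0.058', '0.068', '0.069', '0.012'] 110 ['0.012', '0.059', '0.069', '0.059', '0.012'] 
[... 352 characters left out ...]
8 ['0.059', '0.058', '0.058', '0.011', '0.011'] 164 ['0.059', '0.060', '0.058', '0.054', '0.055'] 170 ['0.059', '0.059', '0.059', '0.054', '0.055'] 176 ['0.056', '0.059', '0.059', '0.001', '0.002'] 182 ['0.084', '0.084', '0.084', '0.082', '0.083'] 188 ['0.095', '0.094', '0.093', '0.092', '0.094'] 194 ['0.100', '0.101', '0.100', '0.099', '0.100'] 200 ['0.104', '0.105', '0.105', '0.105', '0.104'] 206 ['0.108', '0.108', '0.108', '0.107', '0.108'] 212 ['0.108', '0.109', '0.109', '0.109', '-0.001'] 218 ['0.108', '0.108', '0.108', '0.107', '0.001'] 224 ['0.106', '0.105', '0.106', '0.107', '0.097'] 230 ['0.108', '0.108', '0.109', '0.108', '0.107'] 236 ['-0.000', '-0.000', '0.001', '0.000', '0.002']
```

Run:
```python
from h import *
im,d,T,f,c=load('w2'); p=cloud(d,T,f,c)
sub=p[128:160,315:345].reshape(-1,3); g=sub[(sub[:,2]>.0705)&(sub[:,2]<.08)]; lo,hi=np.percentile(g,[2,98],axis=0)
ct=cv2.minAreaRect((g[:,:2]*1000).astype('f4')); print('grip',ct, 'n',len(g))
yw=np.radians(11.3); ex=np.array([np.cos(yw),np.sin(yw)]); ey=np.array([-np.sin(yw),np.cos(yw)])
O=np.array(ct[0])/1000
tip=np.array([.4971,.2398]); print('tip rel',(tip-O)@ex,(tip-O)@ey)
sub=p[176:242,305:350].reshape(-1,3); s=sub[sub[:,2]>.03]; y=(s[:,:2]-O)@ey; x=(s[:,:2]-O)@ex; z=s[:,2]-.045
rr=np.hypot(y+.09,z-.022); an=np.degrees(np.arctan2(-(y+.09),z-.022))
for a in range(-50,60,4):
    k=(an>=a)&(an<a+4); 
    if k.any(): print(a,k.sum(),rr[k].mean().round(4),rr[k].max().round(4),x[k].min().round(3),x[k].max().round(3))
```

```text
grip ((514.7191772460938, 151.456787109375), (16.896203994750977, 34.997467041015625), 11.645777702331543) n 330
tip rel 3.288845686339262e-05 0.09008305938974857
-50 28 0.0413 0.0429 -0.007 0.013
-46 31 0.0416 0.0434 -0.007 0.013
-42 34 0.0403 0.0434 -0.007 0.013
-38 33 0.0414 0.0427 -0.006 0.013
-34 31 0.0417 0.0434 -0.006 0.014
-30 36 0.041 0.0429 -0.007 0.014
-26 37 0.041 0.0433 -0.007 0.014
-22 36 0.0412 0.0435 -0.007 0.014
-18 51 0.1576 0.4644 -0.015 0.014
-14 39 0.0414 0.0434 -0.007 0.014
-10 34 0.0414 0.0428 -0.006 0.014
-6 40 0.0416 0.0429 -0.006 0.013
-2 30 0.0416 0.0428 -0.006 0.013
2 34 0.0418 0.0433 -0.006 0.014
6 33 0.0414 0.0429 -0.006 0.014
10 30 0.0415 0.0426 -0.006 0.014
14 29 0.0418 0.0429 -0.005 0.014
18 28 0.0416 0.0427 -0.006 0.014
22 29 0.0413 0.0439 -0.006 0.014
26 81 0.0437 0.0481 -0.006 0.017
30 34 0.0461 0.0475 -0.006 0.017
34 8 0.044 0.0472 -0.006 0.014
42 1 0.0222 0.0222 -0.006 -0.006
46 9 0.0418 0.0425 -0.004 0.01
50 11 0.0397 0.042 -0.006 0.014
54 9 0.0418 0.0424 -0.005 0.014
58 6 0.0377 0.0422 -0.006 0.009
```

The grip centre is (0.5147,0.1515) at yaw 11.4°. The block measures 17×35 mm with its top at z 0.075, and the tip is 90 mm ahead, so everything is consistent. The lug is at roughly 30°. Now the grasp.

Request:
jog_arm(
  deltas=[0.12, 0.8, -1, 0, 0, -0.08, 50, 0, 0.77, -1, 0, 0, 0, 50, 0, 0, -1, 0, 0, 0, 50, 0, 0, -1, 0, 0, 0, 50, 0, 0, -1, 0, 0, 0, 50, 0, 0, -1, 0, 0, 0, 50, 0, 0, -1, 0, 0, 0, 50, 0, 0, -0.9, 0, 0, 0, 50, 0, 0, -0.6, 0, 0, 0, 50, 0, 0, 0, 0, 0, 0, 50],
  grip_force=55,
)

```text
t: 12.75
tcp_pos: [0.5142, 0.1506, 0.131]
ee_rot: [-90.0, 0.1, 11.2]
wrist_force: [-0.6, 0.8, -0.3]
gripper_width: 0.0459
```

Request:
jog_arm(
  deltas=[0, 0, -0.8, 0, 0, 0, 50, 0, 0, -0.8, 0, 0, 0, 50, 0, 0, -0.8, 0, 0, 0, 50, 0, 0, -0.6, 0, 0, 0, 50, 0, 0, -0.4, 0, 0, 0, 50, 0, 0, -0.1, 0, 0, 0, 50, 0, 0, 0, 0, 0, 0, 0, 0, 0, 0, 0, 0, 0, 0, 0, 0, 0, 0, 0, 0, 0, 0, 0, 0, 0, 0, 0, 0],
)

```text
t: 14.0
tcp_pos: [0.5149, 0.1514, 0.0447]
ee_rot: [-90.0, -0.0, 11.3]
wrist_force: [-0.5, 0.4, 2.3]
gripper_width: 0.0157
```

Request:
jog_arm(
  deltas=[0, 0, 0.4, 0, 0, 0, 0, 0, 0, 0.6, 0, 0, 0, 0, 0, 0, 0.8, 0, 0, 0, 0, 0, 0, 1, 0, 0, 0, 0, 0, 0, 1, -0.11, -0.022, 0, 0, 0, 0, 1, -0.11, -0.022, 0, 0, 0, 0, 1, -0.11, -0.022, 0, 0, 0, 0, 1, -0.11, -0.022, 0, 0, 0, 0, 1, -0.11, -0.022, 0, 0, 0, 0, 1, -0.11, -0.022, 0, 0],
)

```text
t: 15.25
tcp_pos: [0.5145, 0.1515, 0.2664]
ee_rot: [-120.4, -0.1, 11.2]
wrist_force: [1.2, 1.2, -1.8]
gripper_width: 0.0158
```

Request:
jog_arm(
  deltas=[0.3, -0.8, 0.9, 0, 0, -0.1, 0, 0.3, -0.8, 0.9, 0, 0, -0.1, 0, 0.3, -0.8, 0.9, 0, 0, -0.1, 0, 0.3, -0.8, 0.9, 0, 0, -0.1, 0, 0.3, -0.8, 0.9, 0, 0, -0.1, 0, 0.3, -0.8, 0.9, 0, 0, -0.1, 0, 0.3, -0.8, 0.9, 0, 0, -0.1, 0, 0.3, -0.8, 0.9, 0, 0, -0.1, 0, 0.3, -0.8, 0.9, 0, 0, -0.1, 0, 0.3, -0.8, 0.9, 0, 0, -0.1, 0],
)

```text
t: 16.5
tcp_pos: [0.5893, -0.0492, 0.491]
ee_rot: [-120.2, -0.0, -33.9]
wrist_force: [0.8, 0.1, -2.2]
gripper_width: 0.0157
```

Request:
jog_arm(
  deltas=[0.2, -0.8, 0.8, 0, 0, 0, 0, 0.2, -0.8, 0.8, 0, 0, 0, 0, 0.2, -0.8, 0.8, 0, 0, 0, 0, 0.2, -0.6, 0.6, 0, 0, 0, 0, 0.1, -0.3, 0.3, 0, 0, 0, 0, 0, 0, 0, 0, 0, 0, 0, 0, 0, 0, 0, 0, 0, 0, 0, 0, 0, 0, 0, 0, 0, 0, 0, 0, 0, 0, 0, 0, 0, 0, 0, 0, 0, 0, 0],
)

```text
t: 17.75
tcp_pos: [0.6121, -0.131, 0.5717]
ee_rot: [-120.3, -0.0, -33.7]
wrist_force: [0.8, -0.1, -2.1]
gripper_width: 0.0155
```

Run:
```python
from h import *
im,d,P=grab('scene','s3'); s=r.observe(); print(s['t'],s['tcp_pos'],s['ee_rot'],s['gripper_width'])
R=Ro.from_euler('xyz',s['ee_rot'],degrees=True).as_matrix()
# holder axes: x=tool x, y=tool z, z=-tool y ; grasp pt
H=np.stack([R[:,0],R[:,2],-R[:,1]],1); g=s['tcp_pos']-R[:,1]*.0187; o=g-H@[0,0,.019]
q=o+H@[0,-.09,.022]; T,c,f=P; k=(q-T[:3,3])@T[:3,:3]; u=k[0]/k[2]*f+c['cx'];v=k[1]/k[2]*f+c['cy']; print(u,v,k[2])
u=int(np.clip(u,90,550));v=int(np.clip(v,60,340))
cv2.imwrite('pics/v3.png',cv2.resize(im[v-60:v+60,u-80:u+80],None,fx=5,fy=5,interpolation=cv2.INTER_CUBIC)[:,:,::-1]); print('crop',u-80,v-60)
```

```text
17.8 [ 0.61213684 -0.13103759  0.57173618] [-1.20293515e+02 -1.99712949e-02 -3.37279199e+01] 0.01523835098727325
292.0527851687798 91.81628653191989 0.6798063228683049
crop 212 31
```

View pics/v3.png

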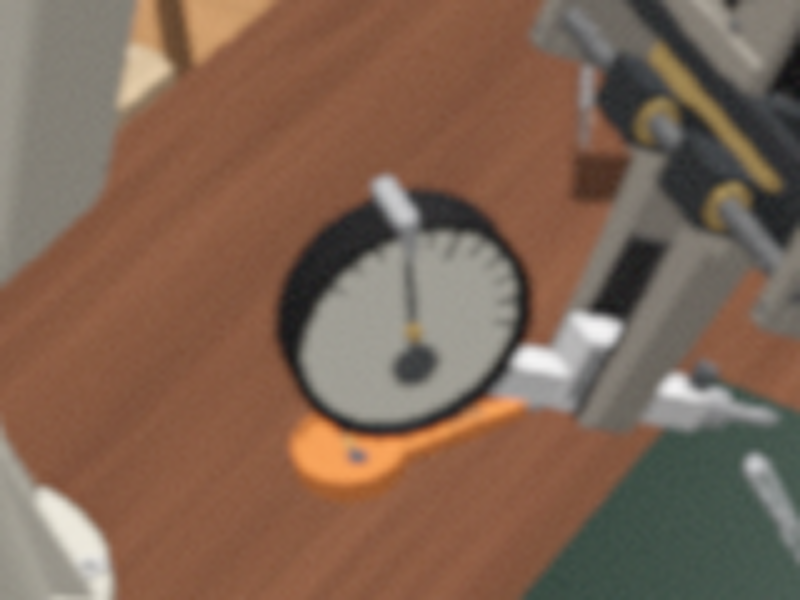

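At the present tilt the pointer tip, crop (407,238), lies right under the index finger at (410,228), so the slope of about 30.3° is right. Next I'll carry the holder over the stone. I'll aim for stone x = -12 mm to stay clear of the open cover.

Request:
jog_arm(
  deltas=[-0.36, -0.47, -0.9, 0, 0, 0.108, 0, -0.36, -0.47, -0.9, 0, 0, 0.108, 0, -0.36, -0.47, -0.9, 0, 0, 0.108, 0, -0.36, -0.47, -0.9, 0, 0, 0.108, 0, -0.36, -0.47, -0.9, 0, 0, 0.108, 0, -0.36, -0.47, -0.9, 0, 0, 0.108, 0, -0.36, -0.47, -0.9, 0, 0, 0.108, 0, -0.36, -0.47, -0.9, 0, 0, 0.108, 0, -0.36, -0.47, -0.9, 0, 0, 0.108, 0, -0.36, -0.47, -0.9, 0, 0, 0.108, 0],
  grip_force=60,
)

```text
t: 19.05
tcp_pos: [0.5216, -0.2488, 0.3462]
ee_rot: [-120.3, -0.0, 15.0]
wrist_force: [-0.0, -0.5, -3.1]
gripper_width: 0.0155
```

Request:
jog_arm(
  deltas=[0, 0, -1, 0, 0, 0, 0, 0, 0, -1, 0, 0, 0, 0, 0, 0, -1, 0, 0, 0, 0, 0, 0, -1, 0, 0, 0, 0, 0, 0, -1, 0, 0, 0, 0, 0, 0, -1, 0, 0, 0, 0, 0, 0, -0.9, 0, 0, 0, 0, 0, 0, -0.7, 0, 0, 0, 0, 0, 0, -0.5, 0, 0, 0, 0, 0, 0, 0, 0, 0, 0, 0],
)

```text
t: 20.3
tcp_pos: [0.5217, -0.2486, 0.1437]
ee_rot: [-120.3, 0.1, 14.9]
wrist_force: [-0.9, -0.3, -2.6]
gripper_width: 0.0154
```

```bash
cat > fin.py <<'E'
from h import *
import sys
n=sys.argv[1]
im,d,P=grab('wrist',n+'w'); T=P[0]; c=P[1]; f=P[2]; s=r.observe(); print(s['t'],s['tcp_pos'],s['ee_rot'],s['wrist_force'],s['wrist_torque'])
R=Ro.from_euler('xyz',s['ee_rot'],degrees=True).as_matrix(); H=np.stack([R[:,0],R[:,2],-R[:,1]],1); o=s['tcp_pos']-R[:,1]*.0187-H@[0,0,.019]
t=o+H@[0,.092,.007]; yw=np.radians(15.2); e=np.array([[np.cos(yw),np.sin(yw)],[-np.sin(yw),np.cos(yw)]]); print('tip',t,'in stone',e@(t[:2]-[.5153,-.1762]))
i2,d2,P2=grab('scene',n+'s')
cr=[]
for q,(I,PP) in ((t,(im,P)),(o+H@[0,-.09,.022],(i2,P2))):
    T,c,f=PP; k=(q-T[:3,3])@T[:3,:3]; u=int(np.clip(k[0]/k[2]*f+c['cx'],50,590)); v=int(np.clip(k[1]/k[2]*f+c['cy'],50,350)); print('px',u,v); cr.append(cv2.resize(I[v-50:v+50,u-50:u+50],(400,400),interpolation=cv2.INTER_CUBIC))
cv2.imwrite(f'pics/{n}.png',np.hstack(cr)[:,:,::-1])
E
python3 fin.py a
```

```text
20.35 [ 0.5221908  -0.24872944  0.14440978] [-1.20289897e+02 -8.46027118e-03  1.48666237e+01] [-1.01462613 -0.04017028 -2.12412295] [ 0.49915301  0.01040788 -0.06056493]
tip [ 0.50094751 -0.16868035  0.10379259] in stone [-0.01187881  0.01101965]
px 320 69
px 261 261
```

View pics/a.png

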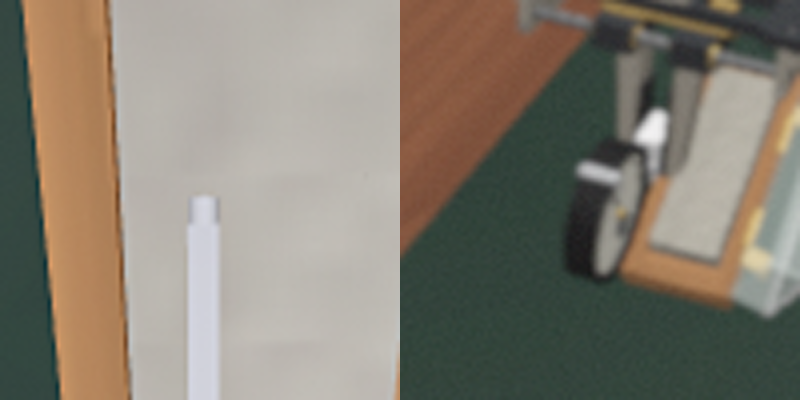

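The tip appears at crop (203,197), against a predicted (200,200), so the holder hasn't slipped; it is over the stone at x = -12, y = 11 mm. I'll descend and then creep down.

Request:
jog_arm(
  deltas=[0, 0, -0.6, 0, 0, 0, 0, 0, 0, -0.6, 0, 0, 0, 0, 0, 0, -0.5, 0, 0, 0, 0, 0, 0, -0.4, 0, 0, 0, 0, 0, 0, -0.3, 0, 0, 0, 0, 0, 0, -0.1, 0, 0, 0, 0, 0, 0, -0.05, 0, 0, 0, 0, 0, 0, 0, 0, 0, 0, 0, 0, 0, 0, 0, 0, 0, 0, 0, 0, 0, 0, 0, 0, 0],
)

```text
t: 21.65
tcp_pos: [0.5223, -0.2487, 0.0808]
ee_rot: [-120.3, -0.0, 14.9]
wrist_force: [0.3, 0.5, -1.6]
gripper_width: 0.0155
```

Request:
jog_arm(
  deltas=[0, 0, -0.02, 0, 0, 0, 0, 0, 0, -0.02, 0, 0, 0, 0, 0, 0, -0.02, 0, 0, 0, 0, 0, 0, -0.02, 0, 0, 0, 0, 0, 0, -0.01, 0, 0, 0, 0, 0, 0, -0.01, 0, 0, 0, 0, 0, 0, 0, 0, 0, 0, 0, 0, 0, 0, 0, 0, 0, 0, 0, 0, 0, 0, 0, 0, 0, 0, 0, 0, 0, 0, 0, 0],
)

```text
t: 22.9
tcp_pos: [0.5221, -0.2487, 0.0781]
ee_rot: [-120.3, -0.0, 14.9]
wrist_force: [-0.2, 0.9, -1.7]
gripper_width: 0.0158
```

```bash
python3 -c "
from h import *
s=r.observe();print(s['t'],s['tcp_pos'],s['ee_rot'],s['wrist_force'],s['wrist_torque'])"
```

```text
22.9 [ 0.52213428 -0.24869844  0.07811965] [-1.20290505e+02 -2.98941637e-02  1.48608471e+01] [-0.24479201  0.94466362 -1.69652479] [ 0.40541281  0.07468949 -0.04107951]
```

Request:
jog_arm(
  deltas=[0, 0, -0.01, 0, 0, 0, 0, 0, 0, -0.01, 0, 0, 0, 0, 0, 0, -0.01, 0, 0, 0, 0, 0, 0, -0.01, 0, 0, 0, 0, 0, 0, -0.01, 0, 0, 0, 0, 0, 0, -0.01, 0, 0, 0, 0, 0, 0, 0, 0, 0, 0, 0, 0, 0, 0, 0, 0, 0, 0, 0, 0, 0, 0, 0, 0, 0, 0, 0, 0, 0, 0, 0, 0],
)

```text
t: 24.15
tcp_pos: [0.5221, -0.2487, 0.0766]
ee_rot: [-120.3, -0.0, 14.9]
wrist_force: [-0.1, -0.6, -2.9]
gripper_width: 0.0157
```

Request:
jog_arm(
  deltas=[0, 0, -0.01, 0, 0, 0, 0, 0, 0, -0.01, 0, 0, 0, 0, 0, 0, -0.01, 0, 0, 0, 0, 0, 0, -0.01, 0, 0, 0, 0, 0, 0, 0, 0, 0, 0, 0, 0, 0, 0, 0, 0, 0, 0, 0, 0, 0, 0, 0, 0, 0, 0, 0, 0, 0, 0, 0, 0, 0, 0, 0, 0, 0, 0, 0, 0, 0, 0, 0, 0, 0, 0],
)

```text
t: 25.4
tcp_pos: [0.5221, -0.2487, 0.0756]
ee_rot: [-120.3, -0.0, 14.9]
wrist_force: [0.5, -0.8, -2.5]
gripper_width: 0.0154
```

Request:
jog_arm(
  deltas=[0, 0, -0.01, 0, 0, 0, 0, 0, 0, -0.01, 0, 0, 0, 0, 0, 0, -0.01, 0, 0, 0, 0, 0, 0, -0.01, 0, 0, 0, 0, 0, 0, 0, 0, 0, 0, 0, 0, 0, 0, 0, 0, 0, 0, 0, 0, 0, 0, 0, 0, 0, 0, 0, 0, 0, 0, 0, 0, 0, 0, 0, 0, 0, 0, 0, 0, 0, 0, 0, 0, 0, 0],
)

```text
t: 26.65
tcp_pos: [0.5221, -0.2487, 0.0746]
ee_rot: [-120.3, -0.0, 14.9]
wrist_force: [0.3, 0.3, -1.8]
gripper_width: 0.0155
```

```bash
python3 -c "
from h import *
F=[]
for i in range(4):
  s=r.observe();F.append(np.r_[s['wrist_force'],s['wrist_torque']]);eyes.get_image('side')
print(s['t'],s['tcp_pos'],np.mean(F,0).round(3))"
```

```text
26.8 [ 0.52214087 -0.24866376  0.07456828] [ 0.165  0.223 -2.377  0.456  0.016  0.022]
```

Request:
jog_arm(
  deltas=[0, 0, -0.01, 0, 0, 0, 0, 0, 0, -0.01, 0, 0, 0, 0, 0, 0, -0.01, 0, 0, 0, 0, 0, 0, -0.01, 0, 0, 0, 0, 0, 0, 0, 0, 0, 0, 0, 0, 0, 0, 0, 0, 0, 0, 0, 0, 0, 0, 0, 0, 0, 0, 0, 0, 0, 0, 0, 0, 0, 0, 0, 0, 0, 0, 0, 0, 0, 0, 0, 0, 0, 0],
)

```text
t: 28.1
tcp_pos: [0.5222, -0.2487, 0.0736]
ee_rot: [-120.3, -0.0, 14.9]
wrist_force: [0.4, 0.9, -1.9]
gripper_width: 0.0157
```

```bash
cat > fo.py <<'E'
from h import *
F=[]
for i in range(4):
  s=r.observe();F.append(np.r_[s['wrist_force'],s['wrist_torque']]);eyes.get_image('side')
print(s['t'],s['tcp_pos'],s['ee_rot'],np.mean(F,0).round(3))
E
python3 fo.py
```

```text
28.25 [ 0.52213862 -0.24869456  0.073593  ] [-1.20289511e+02 -2.81808993e-02  1.48625183e+01] [ 0.068  0.398 -2.024  0.462  0.038 -0.014]
```

Request:
jog_arm(
  deltas=[0, 0, -0.01, 0, 0, 0, 0, 0, 0, -0.01, 0, 0, 0, 0, 0, 0, -0.01, 0, 0, 0, 0, 0, 0, -0.01, 0, 0, 0, 0, 0, 0, 0, 0, 0, 0, 0, 0, 0, 0, 0, 0, 0, 0, 0, 0, 0, 0, 0, 0, 0, 0, 0, 0, 0, 0, 0, 0, 0, 0, 0, 0, 0, 0, 0, 0, 0, 0, 0, 0, 0, 0],
)

```text
t: 29.55
tcp_pos: [0.5222, -0.2487, 0.0727]
ee_rot: [-120.3, -0.0, 14.9]
wrist_force: [-0.2, -1.3, 4.6]
gripper_width: 0.0159
```

```bash
python3 fo.py
```

```text
29.7 [ 0.52226896 -0.24873     0.07269094] [-1.20297471e+02 -3.83000632e-02  1.48645289e+01] [ 0.139 -1.506  3.895  0.091  0.022 -0.01 ]
```

The point is in contact at about 6 N, the reading having gone from -2.3 to +3.9 N. Next I'll check that the holder didn't rotate in the grip.

```bash
python3 fin.py b
python3 - <<'E'
from h import *
im,d,T,f,c=load('bs')
cr=cv2.resize(im[225:310,215:330],None,fx=6,fy=6,interpolation=cv2.INTER_CUBIC)
w=load('bw')[0][20:110,270:370]; w=cv2.resize(w,(cr.shape[0]*100//90,cr.shape[0]))[:, :110+400]
cv2.imwrite('pics/b2.png',cr[:,:,::-1])
cv2.imwrite('pics/b3.png',np.hstack([cv2.resize(cr,None,fx=.7,fy=.7),cv2.resize(w,(310,int(cr.shape[0]*.7)))])[:,:,::-1])
# gauge lug angle from scene depth
p=cloud(d,T,f,c); m=np.zeros(d.shape,bool); m[225:310,235:290]=1
hsv=im.max(2); q=p[m&(p[...,2]>.1)]; hi=q[q[:,2]>np.percentile(q[:,2],90)]; print(hi.mean(0).round(4), q[:,2].max())
E
```

```text
29.8 [ 0.52223073 -0.24870158  0.07264578] [-1.20294324e+02 -3.34906938e-02  1.48660533e+01] [-0.01822988 -1.36615515  3.85367018] [ 0.00929031 -0.0186728  -0.05697264]
tip [ 0.5010062  -0.16865076  0.0320222 ] in stone [-0.01181443  0.01103282]
px 319 67
px 264 275
[ 0.5509 -0.248   0.2813] 1.0790538703392505
```

View pics/b3.png

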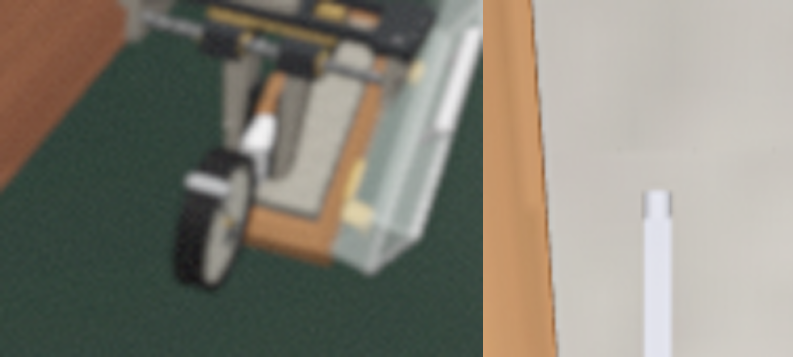

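The holder and tip look unchanged. I'll check for grip rotation numerically, comparing the graver's depth along its length before and after contact.

```bash
python3 - <<'E'
from h import *
for n in('aw','bw'):
    im,d,T,f,c=load(n)
    m=(im.min(2)>195); m[:,:305]=0;m[:,340:]=0;m[:66]=0;m[115:]=0
    v,u=np.nonzero(m); k=(u>317)&(u<325); v,u=v[k],u[k]; z=d[v,u]; pc=np.stack([(u-c[0])/f*z,(v-c[1])/f*z,z],-1); 
    pt=pc@np.array(eyes.calibration('wrist')['tool_from_camera'])[:3,:3].T+np.array(eyes.calibration('wrist')['tool_from_camera'])[:3,3]
    pt=pt[(abs(pt[:,1])<.03)]
    a=np.polyfit(pt[:,2],pt[:,1],1); print(n,len(pt),'slope deg',np.degrees(np.arctan(a[0])),'tool y at z=.085',np.polyval(a,.085),'z range',pt[:,2].min(),pt[:,2].max())
E
python3 fo.py
```

```text
aw 306 slope deg -0.25626934202531704 tool y at z=.085 -0.009214288866661091 z range 0.0710912627745835 0.09173640833226862
bw 320 slope deg -3.6684069651102784 tool y at z=.085 -0.008609631573852682 z range 0.07108731036599324 0.09180423871787614
30.0 [ 0.52217848 -0.24873168  0.07263677] [-1.20294528e+02 -3.00930724e-02  1.48615836e+01] [-0.023 -1.395  4.322  0.058 -0.018  0.017]
```

Run:
```python
from h import *
im,d,T,f,c=load('s3'); p=cloud(d,T,f,c)
R=Ro.from_euler('xyz',[-120.2935,-.02,-33.728],degrees=True).as_matrix(); tcp=np.array([.61214,-.13104,.57174])
H=np.stack([R[:,0],R[:,2],-R[:,1]],1); o=tcp-R[:,1]*.0187-H@[0,0,.019]; q=(p-o)@H
rr=np.hypot(q[...,1]+.09,q[...,2]-.022); an=np.degrees(np.arctan2(-(q[...,1]+.09),q[...,2]-.022))
v,u=np.mgrid[:400,:640]; box=(u>270)&(u<330)&(v>60)&(v<125)
m=box&(rr>.0435)&(rr<.052)&(an>0)&(an<50); print('lug depth n',m.sum(),'ang',np.median(an[m]),an[m].min(),an[m].max())
b=box&(im.min(2)>130)&(rr>.040)&(rr<.054)&(an>10)&(an<50); print('bright lug',b.sum(),an[b].mean(),np.percentile(an[b],[5,95]),q[...,0][b].mean())
# ring centre check: dial face px
e=box&(rr<.06)&(q[...,0]>.0)&(q[...,0]<.02)&(im.min(2)>120)&(rr<.038); print('dial centroid yz',q[e].mean(0))
# plumb predicted at
up=H.T@[0,0,1]; print('plumb ang',np.degrees(np.arctan2(-up[1],up[2])))
dk=box&(rr>.014)&(rr<.031)&(im.max(2)<110)&(q[...,0]>.004); print('pointer dark',dk.sum(),an[dk].mean(),an[dk])
# wrist view w2 lug same way
im,d,T,f,c=load('w2'); p=cloud(d,T,f,c); yw=np.radians(11.4); e=np.array([[np.cos(yw),np.sin(yw)],[-np.sin(yw),np.cos(yw)]]); q=(p[...,:2]-[.5147,.1515])@e.T; z=p[...,2]-.045
rr=np.hypot(q[...,1]+.09,z-.022); an=np.degrees(np.arctan2(-(q[...,1]+.09),z-.022)); m=(rr>.044)&(rr<.052)&(an>10)&(an<50)&(abs(q[...,0])<.02); print('w2',m.sum(),an[m].mean(),np.percentile(an[m],[2,98]))
```

```text
lug depth n 43 ang 32.61421147772884 27.83884125082945 35.93541406979063
bright lug 49 32.551015983408575 [28.12283465 35.85749598] 0.0056128791775578194
dial centroid yz [ 0.01046835 -0.09100442  0.02094256]
plumb ang 30.2935
pointer dark 32 -128.37498840680493 [  36.61243761 -158.0015677  -152.19203319 -146.08145018 -139.3188885
 -133.54488859  176.03944666 -171.4455718  -166.40576954 -157.88442947
 -153.07449104 -146.34705378 -140.1320011  -135.99361169  178.3125129
 -172.33672735 -164.29786121 -158.95485515 -152.93333833 -147.48716005
 -143.29802783 -176.18827286 -169.98322907 -164.06926469 -157.67245642
 -153.34319013 -147.35206796 -143.83353382 -170.47056262 -163.87372223
 -158.74556864 -153.70243125]
w2 79 30.09282815424457 [26.71674949 35.06513783]
```

```bash
python3 -c "
from h import *
s=r.observe();print(s['t'],s['wrist_force'],s['gripper_width'],s['qvel'].round(2));print(r.job_done())"
```

```text
30.05 [ 0.21280171 -1.64029565  4.64588308] 0.015394759785108287 [ 0.02 -0.01  0.   -0.04  0.03  0.01]
the job is handed in; nothing more can be done
None
```

I opened the cover, took the holder from its cradle, rested the graver's point on the stone at the index slope, and handed the job in at 30.05 s while still holding it there.

**Cover:** I swung it back by its handle onto the stop. The arm pose put it at about 2.0 rad, and later pictures show it still open.

**Point on the stone:** It sits at about x = -12 mm, y = +11 mm on the stone, pressing with about 6–7 N. That is the wrist force reading less the holder's weight. The holder is in line with the stone within about 1°.

**Slope against the index:** The slope is 30.3°. With the holder raised near the scene camera, the picture showed the pointer tip right under the index finger. The index lug measured about 30–31° after correcting for calibration offset, so the error is about 1° against the 4° allowed. The raw scene-camera figure was 32.6°, roughly 1.6° higher than the corrected value.

**Checks that were less certain:**
- **Grip slip:** Depth at the graver showed no turning in the grip after contact (0.6 mm change, which is within noise). The line fitted along the graver's short length was noisier, at -0.3° before contact and -3.7° after.
- **Final pointer reading:** I could not read it directly, because the dial was too oblique and small in the last picture.

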